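Extraction hood over the carving, blast gate held half open

ROBOT

A 6-joint arm with a two-finger parallel gripper is mounted at the origin on the work surface. World frame = base frame: x ahead of the robot, y to its left, z up, the work surface at z = 0. Lengths are in m, angles in rad, forces in N, time in s.
With the tool pointing down it reaches from about 0.3 to 0.875 m from the base axis. Payload 6.4 kg.
Tool frame: the origin (TCP) lies at the very end of the fingers, on their centre line; the grasp point (between the pads) lies 19 mm behind it; z points along the fingers, y is the line along which they close (so a half turn about z gives the same grasp; the last joint's range is limited). The gripper opens to 88 mm and grips with 3 to 60 N. Pads are 18 mm wide; open, the fingers measure 123 mm over their backs; the gripper's body (75 mm by 187 mm) begins 45 mm behind the grasp point.
Start: joints at [1.099, 0.181, 1.607, -0, 1.354, -0.206], TCP at [0.151, 0.555, 0.239] pointing down, gripper open.
Joint ranges: [-2.99, 2.99], [-0.89, 2.07], [0.3, 2.58], [-1.14, 4.28], [0, 2.63], [-3.12, 3.12]. Speed limits (rad/s): [2.57, 2.57, 3.01, 3.14, 3.14, 3.14].

INTERFACE

Orientations are given as a unit quaternion [w, x, y, z].
In Python, from cell import arm, imaging, finder gives the robot as it stands.
- The arm moves only by the tool carry_out, never from a script. Its argument "targets" is one flat list of numbers, 7 for each row, row after row: the shift along the tool's x, y, z in units of 500 mm (1.0 is 500 mm), then the turn, a rotation vector about the tool's x, y, z in units of pi/2 rad (1.0 is pi/2 rad), then the opening in per cent of the stroke, from 0 (shut) to 100 (fully open). A call has 1 to 8 rows; each row shifts and turns the commanded pose from where the row before left it, along the tool's axes as they then stand; what a row does not reach is not made up. A row lasts 1/10 s, in which the tool goes at most 50 mm and 8.59 degrees, less where a joint would pass 70% of its speed; a pose out of reach is approached as far as the arm can. A call with a number of a shift or a turn outside -1 to 1 is refused whole. A call with a gripper value outside its range is refused whole. The fingers move at their own pace and stop on an object; "newtons" is the grip in N (left out, the last holds). Time passes only in rows, so rows that do not move let the fingers close. It gives the time, the measured TCP pose, the force, the opening and the grip force at its end, in the units of the state.
- arm.get_state(): the state, without advancing time (a new reading comes with each control period).
- imaging.get_image(name): name is "scene" or "side" or "wrist"; returns the picture (420x560x3 uint8, red, green, blue); there is no depth.
- imaging.calibration(name): a dict with "fovy" (degrees; the focal length in pixels is half the picture's height over the tangent of half this angle, whatever the lens; pixels are square), "cx", "cy" (the principal point, pixels), "R" (3x3) and "t" (3): a world point X has camera coordinates R X + t; the wrist camera has in their place "T_tool_cam" (4x4, takes a point from camera to tool coordinates, whose origin is the TCP and whose axes are the flange's). Camera axes: x right, y down, z forward; pixel columns grow to the right and rows downward; lengths in m; the calibration is good to about 2 mm. A picture is of the moment at which its call begins: read the wrist's pose just before it. calibration takes no time and is no camera call.
- arm.sign_off(): hands the job in; it is judged then, once.
Trained networks look in the newest picture that a camera, given by its name, has taken for a name from the list of things; names that differ only in an ending like _2 or _b are one class to them, and where a whole thing is asked for, a point or a joint stands for the part that bears it (a point fixed in the world has none). Each returns a list of dicts, best first, with "score" (0 to 1); they miss things now and then, are a little off and sometimes report something else, mostly with a low value. They report only what shows in the picture. A call takes as long as a camera call. They do not tell look-alikes from the thing itself.
- finder.spot_in(name, camera): "uv" ([column, row] in pixels, amid what is visible of it).
- finder.trace(name, camera): "pixels" (420x560 bool, what is visible of it) and "uv" ([column, row] in pixels, amid what is visible of it).
- finder.pinpoint(name, camera): "uv" ([column, row] in pixels: a listed point, or the origin of a listed thing).
The state is a dict: "t": time; "q": joint angles; "joint_velocities": joint speeds; "joint_torque": joint torques, N m; "ee_pos": TCP position; "eef_rot": TCP orientation; "contact_force": force on the tool from outside, world axes, zero at the start; "torque": the same for the moment, N m; "gripper_width": finger opening in m; "grip_force": force on a finger pad.
Only numpy, scipy, OpenCV 4.12 (cv2) and the standard library are available. Lean on these libraries where they do the work, as an engineer would, in place of code of your own. Each camera call takes 0.05 s, during which the arm holds its last target. There are 200 camera calls.

TASK

Swing the extraction boom by its red grip so that its yellow hood is centred over the white marble carving, and let go of it so that it stays there. Then take the orange tab of the sprung blast gate, slide the gate to half travel (tab at the green mark) and hold it there: finish while still holding it, because the spring shuts the gate if it is let go. Keep the gate shut until the hood is over the marble, and do not disturb anything else on the bench.

Things in the scene. Friction and masses are not known exactly. Their poses are not given: they have to be found in the camera images.
- station: Grey extraction box, L-shaped in plan, 80 mm high, fixed to the bench; its place and yaw differ from run to run. Origin on the bench under the boom's pivot; the box covers own x -70 to +70 mm for own y -60 to +135 mm, and own x -120 to +70 mm for own y +135 to +345 mm (the gate is on this wider part). Own z is up; the front face (own -x) looks roughly to the robot.
- pivot (a point): Point on the boom's vertical pivot axis, at the height of the boom tube (195 mm above the bench, tube radius 18 mm, top of the pivot head at 252 mm).
- boom (a joint): Angle of the boom about the vertical pivot, rad. At 0 the boom points along the station's own -x; positive turns it counter-clockwise seen from above, i.e. towards the station's own -y. Range -0.9 to 1.5. Stiff: it turns at about 0.5 N m (some 2.5 N at the grip) and stays where it is left. It starts somewhere from 1.1 to 1.25.
- boom_grip (a point): Centre of the graspable part of the upright red round grip on top of the hood: diameter 24 mm, from 226 to 286 mm above the bench; this point is 262 mm up and 200 mm from the pivot axis. The yellow hood top below it (radius 26 mm) is at 226 mm.
- hood_mouth (a point): Centre of the downward mouth of the yellow hood (radius 46 mm), 155 mm above the bench, straight below the grip, 200 mm from the pivot axis.
- marble_mid (a point): Middle of the white marble carving, 55 mm above the bench; it is 70 x 60 mm and 110 mm high, 1.2 kg, loose, and stands under the hood's arc (to within about 12 mm) in one of three places that it, the clay and the slate carving share in random order. The hood passes above all three.
- clay_mid (a point): Middle (49 mm up) of a loose red-brown clay figure, 72 mm across, 98 mm high. Leave it alone.
- slate_mid (a point): Middle (44 mm up) of a loose dark slate carving, 72 x 64 mm, 88 mm high. Leave it alone.
- gate (a joint): Travel of the blast gate, m: 0 shut (start), 0.08 fully open, half travel 0.04. It slides along the station's own +y. A spring pulls it shut: about 3.6 N when shut, 8.4 N at half travel, 13.2 N fully open; it shuts at once when let go.
- gate_tab (a point): Centre of the graspable part of the upright orange tab on the steel gate blade, 127 mm above the bench. The tab is 14 mm thick along the sliding direction (station own y), 40 mm wide along own x; it is free from 100 to 152 mm above the bench. It moves with the gate; with the gate shut it stands at station own (-50, 200) mm.
- half_mark (a point): Where the tab's centre is at half travel: in line with the wider green marks on both rails and on the front of the box, midway between two narrower black marks (shut and fully open); station own (-50, 240) mm, 125 mm up. Does not move with the gate.
- mallet_grip (a point): Handle of a loose hammer lying on the bench, 260 mm long. Leave it alone.
- pot: Loose white open cup, 84 mm across, 100 mm high, origin under its centre. Leave it alone.
Things that resemble listed ones, but are neither listed nor needed, are in the scene too. What is shaped like the part that bears marble_mid but purple is not meant.

How it is judged:
On the way, in this order (a step that is already met when the one before it is completed fails the run):
1. the hood is over the marble and the boom has been let go (horizontal distance between hood_mouth and marble_mid below 0.03 m and contact force between the fingers and boom below 0.1 N and value of joint gate below 0.01 m), for 0.3 s.
2. the gate is at half travel, held by the fingers (value of joint gate between 0.033 and 0.047 m and contact force between the fingers and gate above 2 N), for 0.3 s.
At the end, for the whole second after the job is handed in: The robot still holds the gate: travel 40 mm within 7 mm, still, with the fingers pressing on it by more than 2 N; the hood's mouth is within 30 mm (horizontally) of the marble's middle with nothing of the robot touching the boom, and the marble stands upright (all of step 2 and horizontal distance between hood_mouth and marble_mid below 0.03 m and angle between marble_mid's own z axis and vertical below 0.1 rad and velocity of joint gate between -0.01 and 0.01 m/s and contact force between each of the arm, the fingers and boom below 0.1 N); the arm keeps its last pose, push and grip.
It fails at once if the gate is opened (over 15 mm) while the hood is not over the marble (value of joint gate above 0.015 m and horizontal distance between hood_mouth and marble_mid above 0.04 m).
It fails at once if a carving (marble, clay or slate) is moved by more than 30 mm (distance of any of marble_mid, clay_mid, slate_mid from where it was at the start of the episode above 0.03 m).
It fails at once if the hammer or the cup is moved by more than 30 mm (distance of any of mallet_grip, pot from where it was at the start of the episode above 0.03 m).
It also fails if it takes over 56 s, if anything falls off the work surface, if the arm or the gripper's body presses on something with over 40 N, if the wrist force passes 120 N, or if a joint passes its speed limit or range.

## Working session

There is one attempt and no reset: what is moved stays moved. The work goes in short steps, Python scripts to look and compute and a tool call to move; the robot and the scene stay as the last step left them, time stands still between calls to the robot, and variables do not carry over. Pictures are saved under pics/ and viewed, at most 10 in all, crops included, and the job is handed in when it is done.

Besides the shell and the picture viewer there is one more tool, called after "Emit:" as name(argument=value, ...) on one line, values as JSON. carry_out: Moves the arm, as the interface text tells. Shifts and turns lie within -1 to 1; 1 stands for 500 mm of shift or pi/2 rad of turn. Its arguments: {"type":"object","properties":{"targets":{"type":"array","items":{"type":"number"}},"newtons":{"type":"number"}},"required":["targets"]}

```bash
mkdir -p pics
cat > h.py <<'E'
import numpy as np, cv2
from cell import arm, imaging, finder
def cal(n):
    c=imaging.calibration(n); f=210/np.tan(np.radians(c["fovy"])/2)
    return np.array([[f,0,c["cx"]],[0,f,c["cy"]],[0,0,1]]),np.array(c["R"]) if "R" in c else None,np.array(c["t"]) if "t" in c else None
def ray(n,uv):
    K,R,t=cal(n); d=R.T@np.linalg.solve(K,[uv[0],uv[1],1]); return -R.T@t,d
def at_z(n,uv,z):
    o,d=ray(n,uv); return o+d*(z-o[2])/d[2]
def proj(n,X):
    K,R,t=cal(n); p=K@(R@np.array(X,float)+t); return p[:2]/p[2]
E
python3 - <<'E'
from h import *
np.set_printoptions(precision=4,suppress=True)
Z=dict(pivot=.195,boom_grip=.262,hood_mouth=.155,marble_mid=.055,clay_mid=.049,slate_mid=.044,gate_tab=.127,half_mark=.125,station=0,pot=0,mallet_grip=.015)
for c in("scene","side"):
    cv2.imwrite(f"pics/{c}.png",imaging.get_image(c)[:,:,::-1]); print(c,-cal(c)[1].T@cal(c)[2])
    for n,z in Z.items():
        for d in finder.pinpoint(n,c)[:3]: print(n,round(d["score"],2),np.array(d["uv"]),at_z(c,d["uv"],z))
E
```

```text
scene [1.2495 0.2127 1.3703]
pivot 0.89 [223.1 230.3] [ 0.629  -0.1292  0.195 ]
boom_grip 0.62 [170.3 178.3] [ 0.5456 -0.3099  0.262 ]
hood_mouth 0.69 [178.5 198. ] [ 0.539  -0.3077  0.155 ]
marble_mid 0.9 [241.7 199.9] [ 0.4305 -0.1505  0.055 ]
marble_mid 0.61 [178.3 244.8] [ 0.6418 -0.2843  0.055 ]
clay_mid 0.68 [199.7 206.7] [ 0.4896 -0.2741  0.049 ]
slate_mid 0.68 [275.4 215.7] [ 0.4516 -0.0304  0.044 ]
gate_tab 0.86 [299.9 240.1] [0.5622 0.0769 0.127 ]
gate_tab 0.43 [221.1 233. ] [ 0.6034 -0.1515  0.127 ]
half_mark 0.61 [309.8 248.1] [0.5787 0.1109 0.125 ]
station 0.89 [230.2 262.8] [ 0.6307 -0.125   0.    ]
pot 0.64 [154.5 201.6] [ 0.4845 -0.4462  0.    ]
mallet_grip 0.64 [417.5 221.1] [0.3258 0.4136 0.015 ]
side [ 0.3566 -0.8797  0.963 ]
pivot 0.81 [339.6 233.2] [ 0.6254 -0.1312  0.195 ]
pivot 0.54 [303.5 203.8] [ 0.5505 -0.0004  0.195 ]
boom_grip 0.55 [324.9 270. ] [ 0.5413 -0.3062  0.262 ]
hood_mouth 0.69 [319.  297.9] [ 0.5367 -0.3022  0.155 ]
marble_mid 0.91 [265.4 279.2] [ 0.4221 -0.1487  0.055 ]
marble_mid 0.81 [352.  308.8] [ 0.6386 -0.2762  0.055 ]
clay_mid 0.77 [295.4 314.9] [ 0.4879 -0.2717  0.049 ]
slate_mid 0.59 [268.4 248.5] [ 0.4447 -0.0223  0.044 ]
slate_mid 0.27 [302.2 388.5] [ 0.4725 -0.4641  0.044 ]
gate_tab 0.75 [303.2 203.6] [0.5669 0.0785 0.127 ]
gate_tab 0.45 [303.1 388.1] [ 0.4641 -0.5011  0.127 ]
half_mark 0.59 [302.8 195.5] [0.5732 0.1206 0.125 ]
station 0.88 [334.5 274.7] [ 0.6353 -0.1136  0.    ]
pot 0.69 [300.6 386.5] [ 0.4751 -0.439   0.    ]
pot 0.58 [335.7 233.5] [0.6802 0.059  0.    ]
mallet_grip 0.79 [227.4 174.5] [0.3336 0.4131 0.015 ]
```

View pics/scene.png

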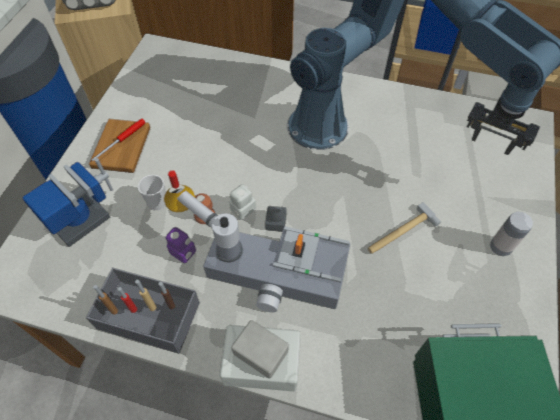

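View pics/side.png

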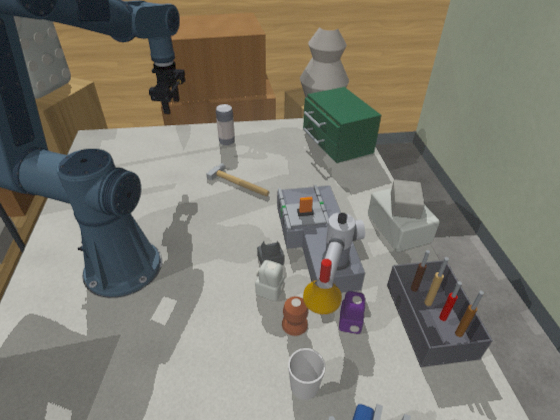

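The marble is the white block at scene (242,200) and side (268,280), the middle of the three places. The hood and red grip are at scene (178,190) and side (322,280), and the tab is at scene (299,243). The purple block at scene (180,244) is the decoy.

```bash
cat >> h.py <<'E'
from scipy.spatial.transform import Rotation as Ro
def rot(s): w,x,y,z=s["eef_rot"]; return Ro.from_quat([x,y,z,w])
E
python3 - <<'E'
from h import *
np.set_printoptions(precision=4,suppress=True)
s=arm.get_state(); R=rot(s); print(s["t"],s["ee_pos"],s["q"],s["gripper_width"]); print(R.as_matrix())
print(imaging.calibration("wrist"))
E
```

```text
1.2 [0.151  0.5548 0.2387] [ 1.0987  0.1808  1.607   0.      1.3538 -0.2063] 0.0883015436649179
[[-0.9649  0.2627 -0.    ]
 [ 0.2627  0.9649  0.    ]
 [ 0.      0.     -1.    ]]
{'fovy': 61.987725139007146, 'cx': 277.953313426484, 'cy': 202.46809987026592, 'T_tool_cam': array([[ 0.0001, -0.9658, -0.2591,  0.0649],
       [ 1.    ,  0.0002, -0.0003, -0.0002],
       [ 0.0004, -0.2591,  0.9658, -0.147 ],
       [ 0.    ,  0.    ,  0.    ,  1.    ]])}
```

Emit:
carry_out(targets=[0,0,-0.08,0,0,-0.085,100,0,0,-0.08,0,0,-0.084,100,-0.05,-0.07,0,0,0,0,100,-0.05,-0.07,0,0,0,0,100,-0.05,-0.07,0,0,0,0,100,-0.05,-0.07,0,0,0,0,100,-0.05,-0.07,0,0,0,0,100,-0.05,-0.07,0,0,0,0,100], newtons=20)

```text
t: 2.0
ee_pos: [0.3016, 0.3434, 0.3189]
eef_rot: [0.0, -0.0, 1.0, 0.0]
contact_force: [0.9, 0.6, -0.4]
gripper_width: 0.088
grip_force: 0.0
```

Emit:
carry_out(targets=[-0.05,-0.08,0,0,0,0,100,-0.05,-0.08,0,0,0,0,100,-0.05,-0.08,0,0,0,0,100,-0.05,-0.08,0,0,0,0,100,-0.03,-0.09,0,0,0,0,100,-0.02,-0.09,0,0,0,0,100,-0.02,-0.09,0,0,0,0,100,0,-0.09,0,0,0,0,100])

```text
t: 2.8
ee_pos: [0.4363, 0.0027, 0.3189]
eef_rot: [0.0, 0.0, 1.0, -0.0]
contact_force: [0.6, 0.3, -1.0]
gripper_width: 0.0883
grip_force: 0.0
```

Emit:
carry_out(targets=[-0.02,-0.08,0,0,0,0,100,-0.02,-0.08,0,0,0,0,100,-0.02,-0.08,0,0,0,0,100,-0.02,-0.08,0,0,0,0,100,-0.02,-0.08,0,0,0,0,100,-0.02,-0.08,0,0,0,0,100,0,0,0,0,0,0,100])

```text
t: 3.5
ee_pos: [0.4959, -0.2396, 0.318]
eef_rot: [-0.0, 0.002, 1.0, -0.0]
contact_force: [0.2, 0.1, -0.5]
gripper_width: 0.0883
grip_force: 0.0
```

```bash
cat >> h.py <<'E'
def wz(uv,z,s):
    K=cal("wrist")[0]; T=np.array(imaging.calibration("wrist")["T_tool_cam"]); M=rot(s).as_matrix()
    o=M@T[:3,3]+s["ee_pos"]; d=M@T[:3,:3]@np.linalg.solve(K,[uv[0],uv[1],1]); return o+d*(z-o[2])/d[2]
E
python3 - <<'E'
from h import *
np.set_printoptions(precision=4,suppress=True)
s=arm.get_state(); cv2.imwrite("pics/w1.png",imaging.get_image("wrist")[:,:,::-1]); print(s["ee_pos"])
for n,z in dict(boom_grip=.262,hood_mouth=.155,pivot=.195,marble_mid=.055,gate_tab=.127,half_mark=.125,station=0).items():
    for d in finder.pinpoint(n,"wrist")[:2]: print(n,round(d["score"],2),np.array(d["uv"]),wz(d["uv"],z,s))
E
```

```text
[ 0.4959 -0.2396  0.318 ]
boom_grip 0.73 [180.3 291.2] [ 0.5443 -0.3035  0.262 ]
hood_mouth 0.81 [209.8 230.7] [ 0.5411 -0.3046  0.155 ]
station 0.87 [359.3 250.8] [ 0.6274 -0.125   0.    ]
```

View pics/w1.png

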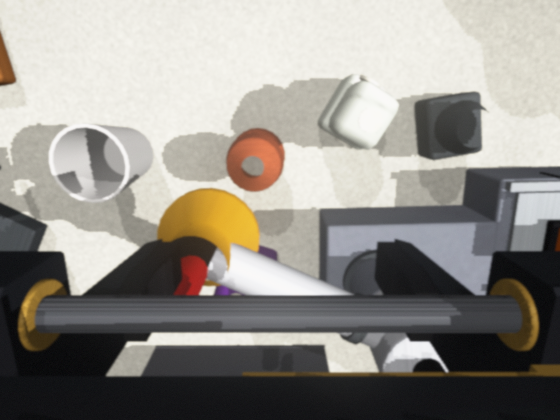

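The wrist view shows the red grip at (190,275), the yellow hood at (208,230) and the marble at (360,112). The grip is at about (0.544, -0.305).

Emit:
carry_out(targets=[-0.048,-0.065,0,0,0,0,100,-0.048,-0.065,0,0,0,0,100,0,0,0.05,0,0,0,100,0,0,0.05,0,0,0,100,0,0,0.05,0,0,0,100,0,0,0,0,0,0,20,0,0,0,0,0,0,20,0,0,0,0,0,0,10], newtons=20)

```text
t: 4.7
ee_pos: [0.5446, -0.3006, 0.2459]
eef_rot: [0.001, -0.0, 1.0, -0.001]
contact_force: [-0.6, 0.1, -0.3]
gripper_width: 0.0659
grip_force: 0.0
```

Emit:
carry_out(targets=[0,0,0,0,0,0,10,0,0,0,0,0,0,10,0,0,0,0,0,0,10])

```text
t: 5.0
ee_pos: [0.544, -0.3005, 0.2445]
eef_rot: [0.0, 0.0, 1.0, -0.0]
contact_force: [0.5, 1.0, -0.1]
gripper_width: 0.0424
grip_force: 0.0
```

Run:
```python
from h import *
np.set_printoptions(precision=4,suppress=True)
s=arm.get_state(); p=np.array(s["ee_pos"]); print(p,s["gripper_width"],s["grip_force"],s["contact_force"])
for c in("scene","side"):
    imaging.get_image(c)
    for n,z in dict(pivot=.195,marble_mid=.055,boom_grip=.262,hood_mouth=.155,station=0).items():
        for d in finder.pinpoint(n,c)[:1]: print(c,n,round(d["score"],2),at_z(c,d["uv"],z))
```

```text
[ 0.544  -0.3005  0.2445] 0.042431528426901774 0.0 [ 0.4978  0.9672 -0.0812]
scene pivot 0.68 [ 0.6368 -0.1261  0.195 ]
scene marble_mid 0.91 [ 0.4369 -0.1473  0.055 ]
scene boom_grip 0.91 [ 0.5481 -0.3034  0.262 ]
scene hood_mouth 0.56 [ 0.5376 -0.3079  0.155 ]
scene station 0.93 [ 0.6325 -0.1247  0.    ]
side pivot 0.57 [ 0.6211 -0.1295  0.195 ]
side marble_mid 0.95 [ 0.6327 -0.2752  0.055 ]
side boom_grip 0.69 [ 0.5386 -0.2953  0.262 ]
side hood_mouth 0.68 [ 0.5399 -0.3198  0.155 ]
side station 0.87 [ 0.6313 -0.1107 -0.    ]
```

Emit:
carry_out(targets=[0,0,0,0,0,0,10,0,0,0,0,0,0,10,0,0,0,0,0,0,10,0,0,0,0,0,0,10])

```text
t: 6.0
ee_pos: [0.543, -0.3031, 0.2439]
eef_rot: [-0.0, 0.001, 1.0, -0.002]
contact_force: [-2.1, -8.6, -1.1]
gripper_width: 0.0228
grip_force: 20.0
```

Emit:
carry_out(targets=[0.028,0.017,0,0,0,0,10,0.028,0.017,0,0,0,0,10,0.023,0.019,0,0,0,0,10,0.023,0.019,0,0,0,0,10,0.02,0.0225,0,0,0,0,10,0.02,0.0225,0,0,0,0,10,0,0,0,0,0,0,10])

```text
t: 6.7
ee_pos: [0.4672, -0.2456, 0.2438]
eef_rot: [-0.005, 0.002, 1.0, -0.004]
contact_force: [-22.7, -15.5, 4.0]
gripper_width: 0.0232
grip_force: 20.0
```

Emit:
carry_out(targets=[0.031,0.017,0,0,0,0,10,0.021,0.034,0,0,0,0,10,0.014,0.029,0,0,0,0,10,0.011,0.026,0,0,0,0,10,0.012,0.038,0,0,0,0,10,0.007,0.036,0,0,0,0,10,0,0,0,0,0,0,10])

```text
t: 7.4
ee_pos: [0.4223, -0.1504, 0.2436]
eef_rot: [-0.003, -0.0, 1.0, 0.0]
contact_force: [-11.0, 0.3, 4.0]
gripper_width: 0.0229
grip_force: 20.0
```

Run:
```python
from h import *
np.set_printoptions(precision=4,suppress=True)
s=arm.get_state(); print(s["ee_pos"])
for c in("scene","side"):
    cv2.imwrite(f"pics/{c}2.png",imaging.get_image(c)[:,:,::-1])
    for n,z in dict(pivot=.195,marble_mid=.055,boom_grip=.262,hood_mouth=.155,gate_tab=.127,half_mark=.125).items():
        for d in finder.pinpoint(n,c)[:2]: print(c,n,round(d["score"],2),d["uv"],at_z(c,d["uv"],z))
a=cv2.imread("pics/scene2.png")[150:300,140:380];b=cv2.imread("pics/side2.png")[180:330,220:460]
cv2.imwrite("pics/m2.png",cv2.resize(np.vstack([a,b]),None,fx=2,fy=2))
```

```text
[ 0.4223 -0.1504  0.2436]
scene pivot 0.9 [224.9, 229.3] [ 0.6246 -0.1254  0.195 ]
scene marble_mid 0.8 [241.6, 201.5] [ 0.4365 -0.1488  0.055 ]
scene marble_mid 0.72 [181.1, 247.0] [ 0.6465 -0.2732  0.055 ]
scene boom_grip 0.71 [239.8, 161.0] [ 0.4325 -0.1416  0.262 ]
scene boom_grip 0.52 [296.7, 242.6] [0.6463 0.0856 0.262 ]
scene hood_mouth 0.82 [241.7, 182.9] [ 0.4331 -0.1429  0.155 ]
scene gate_tab 0.6 [295.9, 242.3] [0.5725 0.0676 0.127 ]
scene half_mark 0.93 [309.1, 246.6] [0.5745 0.1077 0.125 ]
side pivot 0.64 [340.5, 233.4] [ 0.6276 -0.1323  0.195 ]
side marble_mid 0.89 [352.2, 309.6] [ 0.6385 -0.2788  0.055 ]
side marble_mid 0.84 [266.6, 280.4] [ 0.425  -0.1534  0.055 ]
side boom_grip 0.8 [264.1, 227.5] [ 0.4212 -0.154   0.262 ]
side hood_mouth 0.7 [267.8, 256.8] [ 0.4292 -0.1554  0.155 ]
side gate_tab 0.93 [307.4, 207.1] [0.577  0.0604 0.127 ]
side half_mark 0.8 [301.7, 197.8] [0.5676 0.1096 0.125 ]
```

View pics/m2.png

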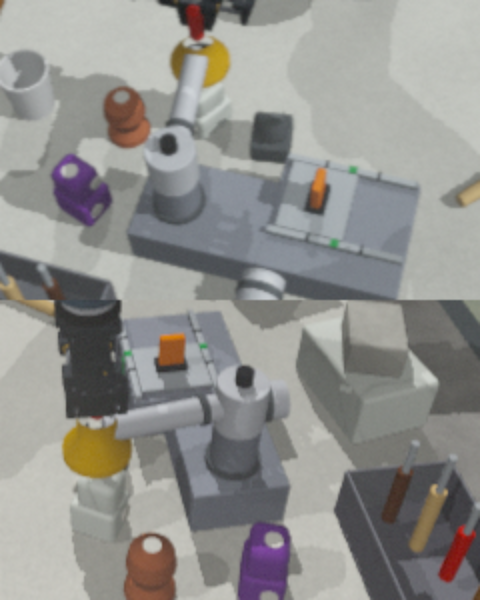

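The hood sits over the marble: its mouth is at about (0.422,-0.150) and the marble at about (0.43,-0.150). Yellow lies over white in both crops. Next I release, rise and go towards the gate.

Emit:
carry_out(targets=[0,0,0,0,0,0,100,0,0,0,0,0,0,100,0,0,0,0,0,0,100,0,0,0,0,0,0,100,0,0,0,0,0,0,100,0,0,0,0,0,0,100,0,0,-0.06,0,0,0,100,0,0,-0.08,0,0,0,100])

```text
t: 8.9
ee_pos: [0.4236, -0.151, 0.3125]
eef_rot: [-0.002, 0.0, 1.0, 0.001]
contact_force: [-0.2, -1.2, 1.0]
gripper_width: 0.0848
grip_force: 0.0
```

Emit:
carry_out(targets=[-0.02,0.08,0,0,0,0,100,-0.02,0.08,0,0,0,0,100,-0.03,0.09,0,0,0,0,100,-0.03,0.09,0,0,0,0,100,-0.03,0.09,0,0,0,0,100,-0.03,0.01,0,0,0,0,100,0,0,0,0,0,0,100])

```text
t: 9.6
ee_pos: [0.5056, 0.0699, 0.3134]
eef_rot: [-0.0, -0.002, 1.0, 0.0]
contact_force: [-0.3, 0.3, -0.5]
gripper_width: 0.088
grip_force: 0.0
```

Run:
```python
from h import *
np.set_printoptions(precision=4,suppress=True)
imaging.get_image("side"); imaging.get_image("scene")
for c in("scene","side"):
    for n,z in dict(marble_mid=.055,boom_grip=.262,hood_mouth=.155,gate_tab=.127,half_mark=.125).items():
        for d in finder.pinpoint(n,c)[:2]: print(c,n,round(d["score"],2),d["uv"],at_z(c,d["uv"],z))
s=arm.get_state(); cv2.imwrite("pics/w3.png",imaging.get_image("wrist")[:,:,::-1]); print(s["t"],s["ee_pos"],s["contact_force"])
for n,z in dict(gate_tab=.127,half_mark=.125,pivot=.195,station=0,hood_mouth=.155,marble_mid=.055).items():
    for d in finder.pinpoint(n,"wrist")[:2]: print(n,round(d["score"],2),np.array(d["uv"]),wz(d["uv"],z,s))
```

```text
scene marble_mid 0.93 [180.3, 245.9] [ 0.6436 -0.277   0.055 ]
scene marble_mid 0.59 [239.7, 198.4] [ 0.4267 -0.1586  0.055 ]
scene boom_grip 0.76 [235.5, 160.4] [ 0.4338 -0.1542  0.262 ]
scene hood_mouth 0.72 [237.9, 181.2] [ 0.4302 -0.1561  0.155 ]
scene gate_tab 0.62 [297.2, 243.6] [0.5756 0.0724 0.127 ]
scene gate_tab 0.37 [312.7, 250.7] [0.5857 0.1211 0.127 ]
scene half_mark 0.96 [309.5, 247.5] [0.577  0.1096 0.125 ]
side marble_mid 0.71 [269.6, 281.6] [ 0.4329 -0.1587  0.055 ]
side marble_mid 0.66 [307.3, 195.1] [0.6073 0.2045 0.055 ]
side boom_grip 0.67 [267.2, 226.1] [ 0.4293 -0.15    0.262 ]
side hood_mouth 0.97 [267.9, 255.8] [ 0.4298 -0.1519  0.155 ]
side gate_tab 0.68 [303.9, 203.1] [0.5695 0.0807 0.127 ]
side half_mark 0.93 [303.9, 193.9] [0.5781 0.1283 0.125 ]
10.2 [0.5048 0.0679 0.3138] [ 0.1175  0.1045 -0.1876]
gate_tab 0.6 [285.6 247.8] [0.5775 0.075  0.127 ]
half_mark 0.73 [322.6 249.3] [0.58   0.1132 0.125 ]
pivot 0.33 [192.2 120.2] [0.448  0.0038 0.195 ]
station 0.7 [140.3 245.4] [ 0.6261 -0.1273 -0.    ]
hood_mouth 0.74 [14.1 97.3] [ 0.4305 -0.154   0.155 ]
hood_mouth 0.58 [ 83.5 106.4] [ 0.4379 -0.0968  0.155 ]
marble_mid 0.84 [ 82.1 103.2] [ 0.4338 -0.1516  0.055 ]
```

View pics/w3.png

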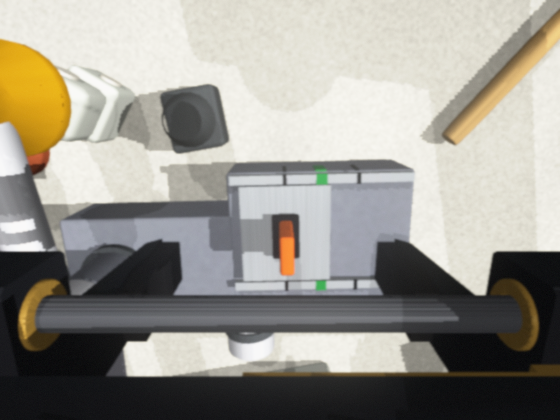

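The rails run nearly along world y. The tab is at pixel (286,235), about (0.576, 0.075), and the green marks are at (321,176) and (321,285). In the wrist view the hood is at (0.430,-0.154) and the marble at (0.434,-0.152), so the boom is good.

Emit:
carry_out(targets=[-0.07,0.007,0,0,0,0,100,-0.072,0.007,0,0,0,0,100,0,0,0.09,0,0,0,100,0,0,0.09,0,0,0,100,0,0,0.09,0,0,0,100,0,0,0.08,0,0,0,100,0,0,0.06,0,0,0,100,0,0,0,0,0,0,10], newtons=30)

```text
t: 11.35
ee_pos: [0.5721, 0.0755, 0.1038]
eef_rot: [-0.005, 0.0, 1.0, 0.0]
contact_force: [-1.1, -0.6, -0.9]
gripper_width: 0.0823
grip_force: 0.0
```

Emit:
carry_out(targets=[0,0,0,0,0,0,5,0,0,0,0,0,0,5,0,0,0,0,0,0,5,0,0,0,0,0,0,5,0,0,0,0,0,0,5,0,0,0,0,0,0,5,0,0,0,0,0,0,5,0,0,0,0,0,0,5])

```text
t: 12.15
ee_pos: [0.5758, 0.0752, 0.1087]
eef_rot: [-0.0, 0.0, 1.0, -0.0]
contact_force: [-0.7, -0.6, -0.4]
gripper_width: 0.0178
grip_force: 0.0
```

Emit:
carry_out(targets=[0,0,0,0,0,0,5,0,0,0,0,0,0,5])

```text
t: 12.35
ee_pos: [0.5758, 0.076, 0.1087]
eef_rot: [0.0, -0.0, 1.0, 0.001]
contact_force: [1.0, 5.5, -0.5]
gripper_width: 0.0143
grip_force: 30.0
```

Emit:
carry_out(targets=[0,0.022,0,0,0,0,5,0,0.022,0,0,0,0,5,0,0.022,0,0,0,0,5,0,0.02,0,0,0,0,5,0,0,0,0,0,0,5,0,0,0,0,0,0,5,0,0,0,0,0,0,5])

```text
t: 13.05
ee_pos: [0.5749, 0.1166, 0.1087]
eef_rot: [-0.001, -0.0, 1.0, -0.002]
contact_force: [-4.6, -8.2, 4.7]
gripper_width: 0.0137
grip_force: 30.0
```

Run:
```python
from h import *
np.set_printoptions(precision=4,suppress=True)
for c in("scene","side"):
    cv2.imwrite(f"pics/{c}4.png",imaging.get_image(c)[:,:,::-1])
    for n,z in dict(marble_mid=.055,hood_mouth=.155,gate_tab=.127,half_mark=.125).items():
        for d in finder.pinpoint(n,c)[:2]: print(c,n,round(d["score"],2),d["uv"],at_z(c,d["uv"],z))
s=arm.get_state(); w=imaging.get_image("wrist")[:,:,::-1]; print(s["t"],s["ee_pos"],s["contact_force"],s["grip_force"])
a=cv2.imread("pics/scene4.png")[180:300,240:380];b=cv2.imread("pics/side4.png")[150:270,240:380]
cv2.imwrite("pics/m4.png",np.hstack([cv2.resize(np.vstack([a,b]),None,fx=1.75,fy=1.75),w]))
```

```text
scene marble_mid 0.77 [178.2, 244.9] [ 0.6422 -0.2845  0.055 ]
scene marble_mid 0.65 [242.2, 199.9] [ 0.43   -0.1489  0.055 ]
scene hood_mouth 0.92 [238.3, 178.4] [ 0.4197 -0.1584  0.155 ]
scene hood_mouth 0.23 [157.0, 202.0] [ 0.5703 -0.3639  0.155 ]
scene gate_tab 0.61 [311.9, 241.8] [0.558  0.1118 0.127 ]
scene gate_tab 0.6 [237.2, 181.1] [ 0.4115 -0.1669  0.127 ]
scene half_mark 0.64 [309.7, 248.2] [0.5791 0.1107 0.125 ]
side marble_mid 0.94 [348.5, 308.2] [ 0.6299 -0.2732  0.055 ]
side marble_mid 0.6 [268.6, 280.7] [ 0.4305 -0.1552  0.055 ]
side hood_mouth 0.57 [266.0, 258.1] [ 0.4239 -0.1594  0.155 ]
side gate_tab 0.96 [305.3, 197.3] [0.579  0.1083 0.127 ]
side half_mark 0.75 [303.6, 196.3] [0.575  0.1163 0.125 ]
side half_mark 0.73 [267.4, 224.6] [ 0.4448 -0.001   0.125 ]
13.55 [0.5749 0.1165 0.1086] [-5.7747 -8.0312  3.8521] 29.977543973363936
```

View pics/m4.png

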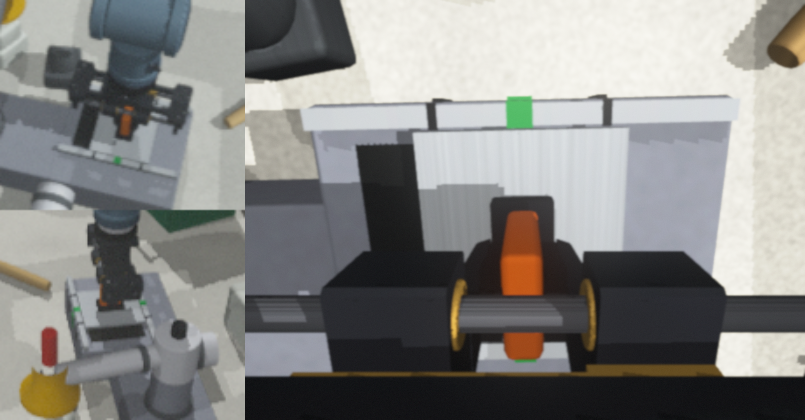

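The tab lines up with the green marks (tab at column 523, mark at 519). The spring force of about 8.0 N matches the 8.4 N expected at half travel, and the hood is still over the marble.

```bash
python3 -c "
from cell import arm
print(arm.sign_off())"
```

```text
the job is handed in; nothing more can be done
None
```

I handed in the job with the hood over the marble, the boom let go, and the gripper holding the gate at about half travel (40.5 mm measured, 30 N grip); the sign-off gave no verdict.

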